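# Nudge the tooling plate onto its locating pins

## Robot

A 6-joint arm with a two-finger parallel gripper is mounted at the origin on a cart in front of the work surface, level with it; the furniture and walls round the work are solid. World frame = base frame: x ahead of the robot, y to its left, z up, the work surface at z = 0. Lengths are in m, angles in rad, forces in N, time in s.
With the tool pointing down it reaches from about 0.3 to 0.875 m from the base axis. Payload 6.4 kg.
Tool frame: the origin (TCP) lies midway between the tips of the shut fingers; the grasp point (between the pads) lies 19 mm behind it; z points along the fingers, y is the line along which they close (so a half turn about z gives the same grasp; the last joint's range is limited). The gripper opens to 85 mm and grips with 20 to 120 N. Pads are 22 mm wide; open, the fingers measure 114 mm over their backs; the gripper's body (76 mm by 85 mm) begins 54 mm behind the grasp point. The pads swing forward as they close: fully open they stand 13 mm farther back than shut.
Start: joints at [1.016, 0.181, 1.607, -0, 1.354, -0.206], TCP at [0.197, 0.54, 0.231] pointing down, gripper open.
Joint ranges: [-2.99, 2.99], [-0.89, 2.07], [0.3, 2.58], [-1.14, 4.28], [0, 2.63], [-3.12, 3.12]. Speed limits (rad/s): [2.57, 2.57, 3.01, 3.14, 3.14, 3.14].

## Interface

Orientations are given as a unit quaternion [w, x, y, z].
In Python, from bench import sensors, vision, ctrl gives the robot as it stands.
- The arm moves only by the tool carry_out, never from a script. Its argument "deltas" is text: rows parted by semicolons, each of 7 numbers parted by spaces: the shift along the tool's x, y, z in mm, then the turn, a rotation vector about the tool's x, y, z in rad, then the closure, from 0 (fully open) to 1 (shut). In form: tx ty tz ax ay az claw; .... A call has 1 to 12 rows; each row is the pose to reach, as a shift and turn from the pose commanded when the call began, along the tool's axes at that moment; what a row does not reach only later rows make up. A row lasts 1/8 s, in which the tool goes at most 62.5 mm and 10.7 degrees, less where a joint would pass 70% of its speed; a pose out of reach is approached as far as the arm can. A call with a gripper value outside its range is refused whole. The fingers move at their own pace and stop on an object; the grip force is fixed at half the most. Time passes only in rows, so rows that repeat a pose let the fingers close. It gives the time, the measured TCP pose, the force, the opening and the grip force at its end, in the units of the state.
- sensors.get_obs(): the state, without advancing time (a new reading comes with each control period).
- vision.camera(name): name is "scene" or "top"; returns the picture (480x640x3 uint8, blue, green, red); there is no depth.
- vision.camera_model(name): a dict with "K" (3x3 intrinsics, pixels), "extrinsics" (4x4, takes a point from world to camera coordinates). Camera axes: x right, y down, z forward; pixel columns grow to the right and rows downward; lengths in m; the calibration is good to about 2 mm. A picture is of the moment at which its call begins. camera_model takes no time and is no camera call.
- ctrl.hand_in(): hands the job in; it is judged then, once.
The state is a dict: "time_s": time; "q": joint angles; "dq": joint speeds; "joint_efforts": joint torques, N m; "eef_pos": TCP position; "eef_rot": TCP orientation; "wrist_force": force on the tool from outside, world axes, zero at the start; "torque": the same for the moment, N m; "opening": opening from 0.0 (shut) to 1.0 (fully open); "grasp_force": force on a finger pad.
Only numpy, scipy, OpenCV 4.12 (cv2) and the standard library are available. Lean on these libraries where they do the work, as an engineer would, in place of code of your own. Each camera call takes 0.05 s, during which the arm holds its last target. There are 200 camera calls.

## Task

The aluminium tooling plate lies askew on the locating fixture, its front propped up on the two pins. Using only the fingertips or the outside of the fingers, and never lifting the plate, push it back against the fence and nudge it sideways by its end until both holes drop over the pins, then take the fingers away. Finally press down firmly with the fingertips on top of the plate to be sure it sits flat, leave it there, and do not disturb the loose things around.

Things in the scene. Friction and masses are not known exactly. Their poses are not given: they have to be found in the camera images.
- fixture: Dark steel slab fixed to the table, 170 mm (x) by 250 mm (y), 20 mm thick. Origin: centre of the underside, on the table; x away from the robot, y to its left, z up. A steel fence, 220 mm long along y, 12 mm thick, top 45 mm above the table, has its front face at x = +36.5 mm. Two steel pins stand in front of it. Behind it are two small screw heads, of no use here.
- pin_left (a point): Top of the left pin, at fixture x = -35, y = +30 mm. The pin is 10 mm across with a rounded nose and rises 7 mm above the slab.
- pin_right (a point): Top of the right pin, alike, at fixture x = -35, y = -30 mm.
- seat (a point): Point on the slab's top (20 mm above the table) at fixture x = -10, y = 0 mm, axes as the fixture's: where the plate's origin rests when the plate is seated (about 1.7 mm of play each way).
- plate: Loose aluminium plate, 90 mm (x) by 140 mm (y), 12 mm thick, about 0.4 kg. Origin: centre of its underside; x towards the fence, z out of its top. At the start it is 20 to 34 mm off its seat along the fence, to either side, 8 to 12 mm short of the fence, up to 4 degrees askew and tilted 0.11 rad: front on the pins, back edge on the slab. Over the pins the front falls 7 mm.
- plate_top (a point): Centre of the plate's flat upper face, 12 mm above its underside: the place to press.
- hole_left (a point): Lower mouth of the plate's left through hole, 13.5 mm wide, at plate x = -25, y = +30 mm.
- hole_right (a point): Lower mouth of the right hole, alike, at plate x = -25, y = -30 mm.
- jar: Bystander, to be left alone: grease jar with a yellow lid, 66 mm across, 68 mm tall. Origin at the centre of its underside.
- nipple: Bystander, to be left alone: brass pipe nipple standing upright, 18x19 mm, 32 mm tall. Origin at the centre of its underside.
- hex_bolt: Bystander, to be left alone: loose grey hex bolt lying down, 18x47 mm, 16 mm tall. Origin at the centre of its underside.
- elbow: Bystander, to be left alone: small black and tan push-in air elbow, 16x29 mm, 25 mm tall. Origin at the centre of its underside.
- driver: Bystander, to be left alone: red-handled screwdriver lying down, 165 mm long, 26 mm thick. Origin at the centre of its underside.

How it is judged:
On the way, in this order (a step that is already met when the one before it is completed fails the run):
1. the plate has dropped flat over both pins and the fingers are off it (z of plate in the frame of seat below 0.002 m and horizontal distance between plate and seat below 0.006 m and angle between plate's own z axis and vertical below 0.03 rad and angle between the x axis of plate and the x axis of fixture, either way round below 0.08 rad and contact force between the fingers and plate below 0.3 N), for 0.2 s.
2. the seated plate is pressed from above with the fingertips (more than 3 N) (z of plate in the frame of seat below 0.002 m and horizontal distance between plate and seat below 0.006 m and angle between plate's own z axis and vertical below 0.03 rad and angle between the x axis of plate and the x axis of fixture, either way round below 0.08 rad and contact force between the fingers and plate above 3 N and x of the grasp point in the frame of plate between -0.047 and 0.047 m and y of the grasp point in the frame of plate between -0.068 and 0.068 m and z of the grasp point in the frame of plate above 0.02 m), for 0.1 s.
At the end, for the whole second after the job is handed in: The plate lies flat over both pins: underside within 2 mm of the slab, tilt under 0.03 rad, origin within 6 mm of its seat, square to the fence within 0.08 rad, at rest and untouched (all of step 1 and linear speed of plate below 0.01 m/s).
It fails at once if the plate is lifted (more than 25 mm above the slab at its middle) or tipped over 0.3 rad (z of plate in the frame of seat above 0.025 m or angle between plate's own z axis and vertical above 0.3 rad).
It fails at once if the plate is pushed off the fixture (horizontal distance between plate and seat above 0.1 m).
It fails at once if a bystander is moved by more than 30 mm (distance of any of jar, nipple, hex_bolt, elbow, driver from where it was at the start of the episode above 0.03 m).
It also fails if it takes over 45 s, if anything falls off the work surface, if the arm or the gripper's body presses on something with over 40 N, if the wrist force passes 120 N, or if a joint passes its speed limit or range.

## Working session

There is one attempt and no reset: what is moved stays moved. The work goes in short steps, Python scripts to look and compute and a tool call to move; the robot and the scene stay as the last step left them, time stands still between calls to the robot, and variables do not carry over. Pictures are saved under pics/ and viewed, at most 10 in all, crops included, and the job is handed in when it is done.

Besides the shell and the picture viewer there is one more tool, called after ">>>" by a JSON object that holds its "op" and its "data". carry_out: Moves the arm, as the interface text tells. Its arguments: {"type":"object","properties":{"deltas":{"type":"string"}},"required":["deltas"]}

```bash
mkdir -p pics
python3 - <<'E'
from bench import sensors, vision, ctrl
import cv2
for n in ("scene","top"):
    cv2.imwrite(f"pics/{n}0.png",vision.camera(n)); m=vision.camera_model(n); print(n,m["K"],m["extrinsics"])
o=sensors.get_obs(); print(o["time_s"],o["eef_pos"],o["eef_rot"],o["wrist_force"])
E
```

```text
scene [[551.53876507   0.         316.19978662]
 [  0.         551.53876507 243.88767224]
 [  0.           0.           1.        ]] [[ 0.82296796 -0.56805598  0.00601255 -0.5335159 ]
 [-0.29446307 -0.43560499 -0.85061142  0.15137509]
 [ 0.485814    0.69825547 -0.52576045  0.77362913]
 [ 0.          0.          0.          1.        ]]
top [[468.97136896   0.         311.80863462]
 [  0.         468.97136896 242.03806405]
 [  0.           0.           1.        ]] [[-0.02852509 -0.99950211 -0.01348541 -0.11378009]
 [-0.99782914  0.02927327 -0.05899225  0.56711369]
 [ 0.05935764  0.01177338 -0.99816735  0.8824659 ]
 [ 0.          0.          0.          1.        ]]
0.1 [0.1962315  0.53996451 0.23046899] [-3.04087329e-04  1.73534392e-01  9.84827503e-01 -7.14633877e-04] [ 0.34480448 -0.40554024 -0.24146672]
```

View pics/scene0.png

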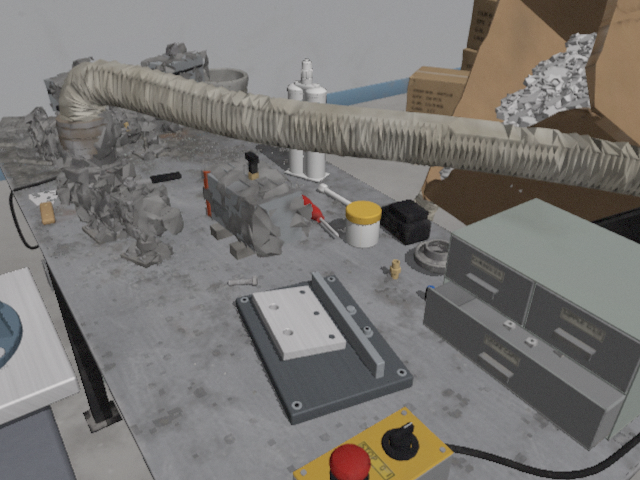

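View pics/top0.png

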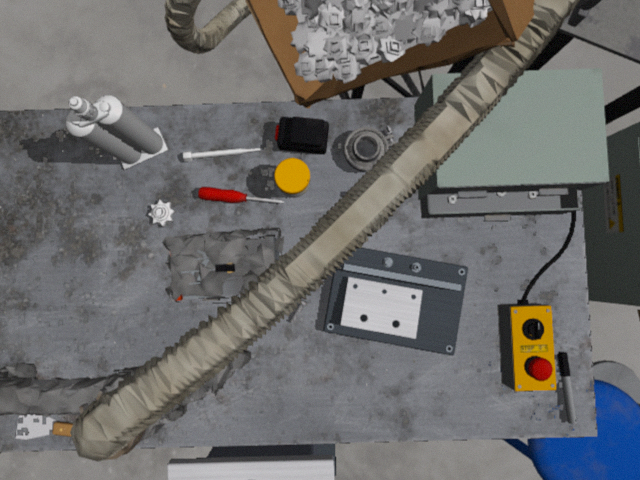

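The scene view shows the slab (corners about (237,299), (290,410), (411,378)) with the plate on it. In the top view, the plate spans (340–421, 276–339), with its big holes near (364,317) and (396,323). The hose hides the slab's back-left corner. I'll enlarge the top view and estimate the hose height.

```bash
cat > h.py <<'E'
import numpy as np, cv2
from bench import sensors, vision, ctrl
M={n:vision.camera_model(n) for n in("scene","top")}
def proj(n,p):
    E=M[n]["extrinsics"];c=E[:3,:3]@np.array(p,float)+E[:3,3];u=M[n]["K"]@c;return u[:2]/u[2]
def ray(n,uv):
    E=np.array(M[n]["extrinsics"]);R,t=E[:3,:3],E[:3,3]
    return -R.T@t, R.T@np.linalg.inv(M[n]["K"])@np.array([uv[0],uv[1],1.])
def onz(n,uv,z):
    o,d=ray(n,uv);return o+d*(z-o[2])/d[2]
def white(im,thr=185):
    m=(im.min(2)>thr).astype(np.uint8)*255
    return m
E
python3 - <<'E'
from h import *
t=cv2.imread("pics/top0.png");s=cv2.imread("pics/scene0.png")
a=cv2.resize(t[235:365,305:475],None,fx=4.6,fy=4.6,interpolation=cv2.INTER_CUBIC);cv2.imwrite("pics/tc.png",a)
b=cv2.resize(s[265:420,225:420],None,fx=3.8,fy=3.8,interpolation=cv2.INTER_CUBIC);cv2.imwrite("pics/sc.png",b)
for uv in((300,265),(330,240),(400,170)):
    print(uv,[ (z,onz("top",uv,z).round(3)[:2].tolist(),proj("scene",onz("top",uv,z)).round(0).tolist()) for z in (.1,.2,.3,.4,.5)])
E
```

```text
(300, 265) [(0.1, [0.519, -0.11], [290.0, 220.0]), (0.2, [0.518, -0.113], [289.0, 164.0]), (0.3, [0.517, -0.117], [288.0, 100.0]), (0.4, [0.516, -0.121], [288.0, 26.0]), (0.5, [0.515, -0.125], [287.0, -60.0])]
(330, 240) [(0.1, [0.561, -0.163], [330.0, 226.0]), (0.2, [0.555, -0.16], [326.0, 169.0]), (0.3, [0.549, -0.157], [323.0, 103.0]), (0.4, [0.542, -0.155], [319.0, 28.0]), (0.5, [0.536, -0.152], [314.0, -59.0])]
(400, 170) [(0.1, [0.68, -0.289], [440.0, 239.0]), (0.2, [0.659, -0.271], [429.0, 178.0]), (0.3, [0.638, -0.252], [417.0, 110.0]), (0.4, [0.617, -0.234], [403.0, 32.0]), (0.5, [0.597, -0.216], [387.0, -58.0])]
```

View pics/tc.png

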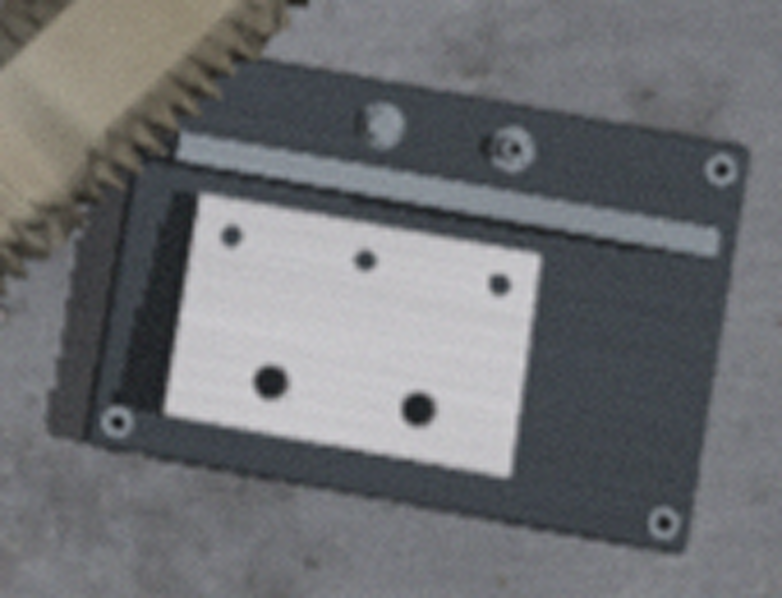

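View pics/sc.png

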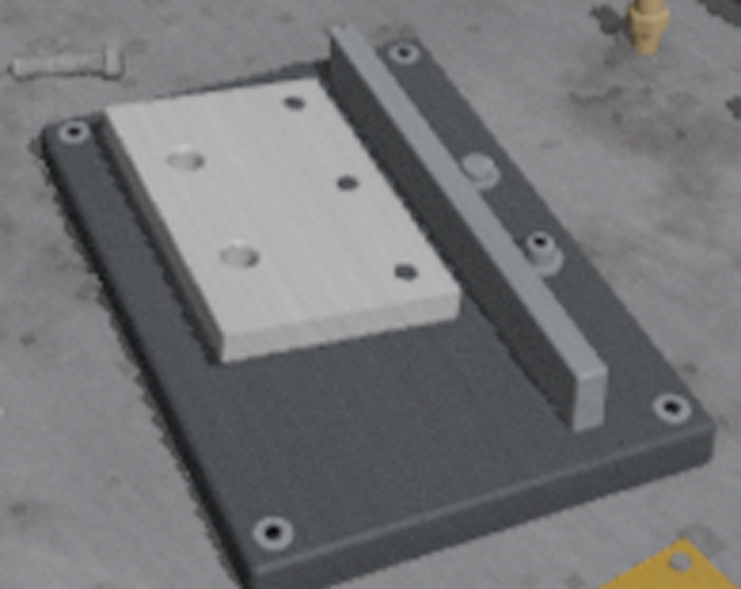

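The crops show four slab screws and the plate with its two big holes. The plate is left of its seat. The hose centre is at about z=0.27 over the slab's back-left corner. Next I'll measure the fixture and plate poses.

```bash
cat >> h.py <<'E'
T=lambda u,v:(305+(u+.5)/4.6-.5,235+(v+.5)/4.6-.5)
S=lambda u,v:(225+(u+.5)/3.8-.5,265+(v+.5)/3.8-.5)
def tri(a,b):
    A=[];c=[]
    (o1,d1),(o2,d2)=ray("top",a),ray("scene",b)
    s=np.linalg.lstsq(np.c_[d1,-d2],o2-o1,rcond=None)[0]
    p,q=o1+d1*s[0],o2+d2*s[1];return (p+q)/2,np.linalg.norm(p-q)
E
python3 - <<'E'
from h import *
P={"FL":((117,422),(75,132)),"FR":((664,523),(272,533)),"BR":((721,170),(672,408)),
"holeL":((270,382),(186,158)),"holeR":((418,409),(239,254)),"pBL":((200,193),(320,80)),"pBR":((541,254),(460,292)),"pFL":((166,416),(106,108)),"pFR":((511,477),(223,333)),
"fenceRf":((718,256),(575,374)),"fenceLf":((178,155),(332,36))}
for k,(a,b) in P.items():
    p,e=tri(T(*a),S(*b)); print(k,(p*1000).round(1),"gap",round(e*1000,1),[ (onz(c,uv,z)*1000).round(1)[:2].tolist() for c,uv in(("top",T(*a)),("scene",S(*b))) for z in [{"F":.02,"B":.02,"h":.038,"p":.032 if k[1]=="B" else .039,"f":.045}[k[0]]]])
g={k:onz("top",T(*P[k][0]),.02) for k in("FL","FR","BR")}
ys=(g["FL"]-g["FR"])[:2];xs=(g["BR"]-g["FR"])[:2]
print("yaw",np.arctan2(-ys[0],ys[1]),np.arctan2(xs[1],xs[0]),"size",np.linalg.norm(ys),np.linalg.norm(xs),"ctr",(g["FL"]+g["BR"])/2)
E
```

```text
FL [ 403.3 -160.1   20.2] gap 0.4 [[403.1, -160.0], [403.6, -160.0]]
FR [ 356.  -381.3   20.1] gap 0.8 [[356.3, -381.5], [355.7, -380.9]]
BR [ 499.1 -411.5   19.7] gap 0.0 [[499.1, -411.4], [498.9, -411.7]]
holeL [ 419.7 -221.4   39.5] gap 0.1 [[419.5, -221.6], [420.7, -219.8]]
holeR [ 407.2 -280.1   39.5] gap 0.4 [[407.2, -280.4], [407.9, -278.5]]
pBL [ 496.8 -197.    30.1] gap 2.1 [[495.9, -196.3], [496.2, -199.8]]
pBR [ 467.  -333.6   30.9] gap 0.7 [[467.4, -333.6], [465.9, -334.4]]
pFL [ 408.  -179.4   42.2] gap 0.8 [[407.2, -179.3], [410.3, -175.8]]
pFR [ 379.4 -315.2   42.8] gap 1.3 [[379.4, -316.3], [380.9, -311.3]]
fenceRf [ 464.5 -400.3   45.5] gap 2.0 [[465.3, -401.0], [463.9, -399.4]]
fenceLf [ 511.2 -187.2   40.8] gap 0.9 [[511.6, -187.2], [507.5, -191.9]]
yaw -0.2081411844617305 -0.20647611766850904 size 0.22637391416240607 0.14588136271340055 ctr [ 0.45110677 -0.28571928  0.02      ]
```

Run:
```python
from h import *
from scipy.optimize import brentq
sc=np.array([(60,110),(85,75),(130,85),(200,110),(250,122),(325,130),(400,142),(500,152),(600,170)])
for uv in((150,390),(200,345),(250,302),(300,265),(330,240),(365,203),(400,165),(450,115),(500,70)):
    f=lambda z:(lambda q:q[1]-np.interp(q[0],sc[:,0],sc[:,1]))(proj("scene",onz("top",uv,z)))
    try: z=brentq(f,.0,.5);print(uv,onz("top",uv,z).round(3),proj("scene",onz("top",uv,z)).round())
    except Exception as e: print(uv,e)
c=np.array([.4511,-.2857]);y=-.2075;R=np.array([[np.cos(y),-np.sin(y)],[np.sin(y),np.cos(y)]])
for n,p in(("hL",(.4197,-.2214)),("hR",(.4072,-.2801)),("pFL",(.408,-.1794)),("pFR",(.3794,-.3152)),("pBL",(.4968,-.197)),("pBR",(.467,-.3336))):
    print(n,(R.T@(np.array(p)-c)*1000).round(1))
for f in((-95,26),(-10,115)):print(f,(c+R@np.array(f)/1000).round(4))
```

```text
(150, 390) [0.361 0.082 0.297] [134.  86.]
(200, 345) [0.414 0.021 0.276] [183. 104.]
(250, 302) [ 0.468 -0.045  0.261] [236. 119.]
(300, 265) [ 0.518 -0.116  0.261] [289. 126.]
(330, 240) [ 0.551 -0.158  0.261] [324. 130.]
(365, 203) [ 0.602 -0.21   0.254] [374. 138.]
(400, 165) [ 0.656 -0.262  0.249] [427. 145.]
(450, 115) [ 0.727 -0.337  0.247] [503. 153.]
(500, 70) [ 0.795 -0.416  0.238] [581. 167.]
hL [-44.   56.5]
hR [-44.1  -3.6]
pFL [-64.1  95.1]
pFR [-64.1 -43.6]
pBL [26.4 96.2]
pBR [ 25.4 -43.6]
(-95, 26) [ 0.3635 -0.2407]
(-10, 115) [ 0.465  -0.1711]
```

```bash
cat >> h.py <<'E'
from scipy.spatial.transform import Rotation as Ro
C=np.array([.4511,-.2857,0]);YAW=-.2075
RF=Ro.from_euler("z",YAW)
def F(x,y,z): return C+RF.apply(np.array([x,y,z])/1000)   # fixture mm -> world m
def tool(lean=0,roll=0): # lean: fingers toward +x fixture
    return RF*Ro.from_euler("y",-lean)*Ro.from_euler("x",roll)*Ro.from_matrix(np.diag([-1.,1,-1]))
def cur():
    o=sensors.get_obs();q=np.array(o["eef_rot"]);return np.array(o["eef_pos"]),Ro.from_quat(q[[1,2,3,0]]),o
def rows(*ts):
    p,R,o=cur();print("t",o["time_s"],"tcp fix",((RF.inv().apply(p-C))*1000).round(1),"F",np.round(o["wrist_force"],1))
    for x,r in ts: print((R.inv().apply(x-p)*1000).round(1),(R.inv()*r).as_rotvec().round(3))
E
python3 - <<'E'
from h import *
A=np.array
p,R,o=cur()
rows((A([.22,.50,.45]),R),(A([.40,.30,.46]),R),(A([.5,.02,.46]),R),(A([.42,-.2,.42]),tool()),(F(-100,26,150),tool()),(F(-100,26,60),tool()))
E
```

```text
t 0.1 tcp fix [-419.5  755.4  230.5] F [ 0.3 -0.4 -0.2]
[ -35.9  -29.8 -219.5] [0. 0. 0.]
[-273.4 -156.2 -229.4] [0. 0. 0.]
[-463.1 -385.2 -229.1] [0. 0. 0.]
[-463.1 -619.2 -188.8] [-0.001 -0.    -0.141]
[-419.1 -677.    81.3] [-0.001 -0.    -0.141]
[-419.1 -676.9  171.3] [-0.001 -0.    -0.141]
```

>>> {"op": "carry_out", "data": {"deltas": "-36 -30 -220 0 0 0 1;-36 -30 -220 0 0 0 1;-36 -30 -220 0 0 0 1;-36 -30 -220 0 0 0 1;-36 -30 -230 0 0 0 1;-273 -156 -230 0 0 0 1;-273 -156 -230 0 0 0 1;-273 -156 -230 0 0 0 1;-273 -156 -230 0 0 0 1;-273 -156 -230 0 0 0 1;-273 -156 -230 0 0 0 1;-273 -156 -230 0 0 0 1"}}

```text
time_s: 1.6
eef_pos: [0.3988, 0.3016, 0.4607]
eef_rot: [-0.001, 0.173, 0.985, -0.0]
wrist_force: [-0.7, 1.0, -0.4]
opening: 0.003
grasp_force: 0.0
```

Run:
```python
from h import *
A=np.array
p,R,o=cur(); print(p,o["q"])
rows((A([.5,.02,.46]),R),(A([.42,-.2,.42]),tool()),(F(-100,26,150),tool()),(F(-100,26,60),tool()))
```

```text
[0.39880864 0.30162364 0.46073968] [ 4.09271538e-01 -7.87771009e-02  1.42850090e+00  6.76599993e-04
  1.79294230e+00 -8.14166995e-01]
t 1.6 tcp fix [-172.2  564.   460.7] F [-0.7  1.  -0.4]
[-191.  -230.4    0.6] [0. 0. 0.]
[-190.7 -464.5   40.6] [-0.    -0.001 -0.14 ]
[-146.8 -522.6  310.7] [-0.    -0.001 -0.14 ]
[-146.9 -522.6  400.7] [-0.    -0.001 -0.14 ]
```

>>> {"op": "carry_out", "data": {"deltas": "-191 -230 0 0 0 0 1;-191 -230 0 0 0 0 1;-191 -230 0 0 0 0 1;-191 -230 0 0 0 0 1;-191 -230 0 0 0 0 1;-191 -464 40 0 0 -0.14 1;-191 -464 40 0 0 -0.14 1;-191 -464 40 0 0 -0.14 1;-191 -464 40 0 0 -0.14 1;-147 -523 40 0 0 -0.14 1;-147 -523 40 0 0 -0.14 1;-147 -523 40 0 0 -0.14 1"}}

```text
time_s: 3.1
eef_pos: [0.3596, -0.2405, 0.4216]
eef_rot: [0.001, 0.104, 0.995, -0.0]
wrist_force: [0.4, 0.8, 0.0]
opening: 0.003
grasp_force: 0.0
```

Run:
```python
from h import *
rows((F(-100,26,100),tool()),(F(-100,26,40),tool()),(F(-100,26,28),tool()))
```

```text
t 3.1 tcp fix [-98.8  25.4 421.6] F [0.4 0.8 0. ]
[  1.5   0.6 321.6] [ 0.     0.001 -0.001]
[  1.6   0.6 381.6] [ 0.     0.001 -0.001]
[  1.6   0.6 393.6] [ 0.     0.001 -0.001]
```

>>> {"op": "carry_out", "data": {"deltas": "2 0 322 0 0 0 1;2 0 322 0 0 0 1;2 0 322 0 0 0 1;2 0 322 0 0 0 1;2 0 322 0 0 0 1;2 0 322 0 0 0 1;2 0 382 0 0 0 1;2 0 392 0 0 0 1;2 0 392 0 0 0 1;2 0 392 0 0 0 1"}}

```text
time_s: 4.35
eef_pos: [0.359, -0.2425, 0.0318]
eef_rot: [0.002, 0.104, 0.995, -0.002]
wrist_force: [-0.1, 0.7, -0.5]
opening: -0.0
grasp_force: 0.0
```

Run:
```python
from h import *
rows((F(-80,26,28),tool()),(F(-65,26,28),tool()))
s=vision.camera("scene");t=vision.camera("top")
a=cv2.resize(s[150:420,200:430],None,fx=1.9,fy=1.9);b=cv2.resize(t[180:370,300:480],None,fx=1.9,fy=1.9)
h=max(a.shape[0],b.shape[0]);c=np.zeros((h,a.shape[1]+b.shape[1],3),np.uint8);c[:a.shape[0],:a.shape[1]]=a;c[:b.shape[0],a.shape[1]:]=b
cv2.imwrite("pics/p1.png",c)
```

```text
t 4.35 tcp fix [-99.   23.3  31.8] F [-0.1  0.7 -0.5]
[-19.    2.7   3.9] [-0.003  0.004 -0.001]
[-34.    2.7   4. ] [-0.003  0.004 -0.001]
```

View pics/p1.png

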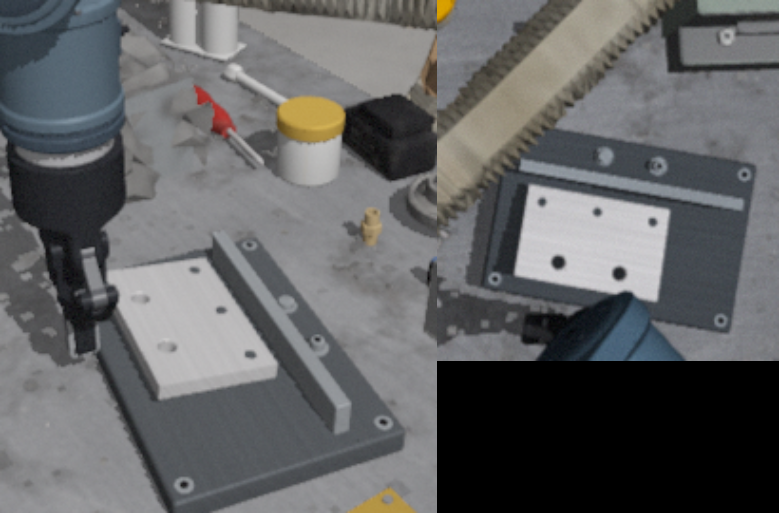

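The fingers are shut and standing in front of the slab, and the wrist is well clear of the hose. I'll push the plate to the fence.

>>> {"op": "carry_out", "data": {"deltas": "-10 2 3 0 0 0 1;-20 2 3 0 0 0 1;-23 2 3 0 0 0 1;-25 2 3 0 0 0 1;-27 2 3 0 0 0 1;-29 2 3 0 0 0 1;-31 2 3 0 0 0 1;-33 2 3 0 0 0 1;-34 2 3 0 0 0 1;-35 2 3 0 0 0 1;-35 2 3 0 0 0 1"}}

```text
time_s: 5.82
eef_pos: [0.392, -0.2462, 0.0264]
eef_rot: [0.0, 0.104, 0.995, -0.0]
wrist_force: [-1.2, 0.5, -0.7]
opening: -0.001
grasp_force: 0.7
```

```bash
cat >> h.py <<'E'
def holes(z=.038):
    t=vision.camera("top");g=cv2.cvtColor(t,cv2.COLOR_BGR2GRAY);r=g[265:350,325:445]
    m=(r>165).astype(np.uint8)*255
    cs,h=cv2.findContours(m,cv2.RETR_CCOMP,cv2.CHAIN_APPROX_NONE)
    i=max(range(len(cs)),key=lambda k:cv2.contourArea(cs[k]))
    rc=cv2.minAreaRect(cs[i]);pts=cv2.boxPoints(rc)+[325,265]
    print("plate rect",[(RF.inv().apply(onz("top",p,z)-C)*1000).round(1)[:2].tolist() for p in pts])
    for k,c in enumerate(cs):
        if h[0][k][3]==i and cv2.contourArea(c)>8:
            mm=cv2.moments(c);p=(mm["m10"]/mm["m00"]+325,mm["m01"]/mm["m00"]+265)
            print("hole",np.round(p,1),(RF.inv().apply(onz("top",p,z)-C)*1000).round(1)[:2])
    return t
E
python3 - <<'E'
from h import *
rows((F(-75,26,28),tool()),(F(-65,26,28),tool()))
holes()
E
```

```text
t 5.825 tcp fix [-65.9  26.5  26.4] F [-1.2  0.5 -0.7]
[ 9.1 -0.5 -1.6] [-0.     0.    -0.001]
[-0.9 -0.5 -1.6] [-0.     0.    -0.001]
plate rect [[-53.5, 96.4], [34.8, 95.7], [34.3, -44.1], [-53.6, -42.5]]
hole [364.3 312.3] [-34.1  56.2]
hole [414.3 291.3] [ 20.5 -28.2]
hole [385.1 285.9] [20.7 26.6]
hole [356.1 280.3] [21.4 81.3]
```

>>> {"op": "carry_out", "data": {"deltas": "-1 -0.5 -1.5 0 0 0 1;-2 -0.5 -1.5 0 0 0 1;-2 -0.5 -1.5 0 0 0 1"}}

```text
time_s: 6.25
eef_pos: [0.3931, -0.2471, 0.0277]
eef_rot: [-0.001, 0.104, 0.995, 0.0]
wrist_force: [-4.6, -0.5, 1.0]
opening: -0.002
grasp_force: 2.4
```

Run:
```python
from h import *
L=.4
rows((F(-80,26,28),tool()),(F(-95,26,30),tool()),(F(-95,40,90),tool(L)),(F(-15,120,90),tool(L)),(F(-15,120,30),tool(L)))
holes()
```

```text
t 6.25 tcp fix [-64.7  25.9  27.7] F [-4.6 -0.5  1. ]
[15.3  0.1 -0.2] [-0.    -0.001 -0.001]
[30.3  0.1 -2.2] [-0.    -0.001 -0.001]
[ 30.4  14.1 -62.2] [-0.    -0.401 -0.001]
[-49.5  94.2 -62.3] [-0.    -0.401 -0.001]
[-49.6  94.2  -2.3] [-0.    -0.401 -0.001]
plate rect [[-52.8, 96.0], [35.1, 95.5], [35.0, -44.2], [-52.6, -43.0]]
hole [364.6 311.6] [-32.7  55.9]
hole [414.3 290.7] [ 21.6 -28. ]
hole [385.2 285.2] [22.  26.7]
hole [356.1 279.9] [22.1 81.3]
```

>>> {"op": "carry_out", "data": {"deltas": "15 0 0 0 0 0 1;30 0 -2 0 0 0 1;30 14 -62 0 -0.4 0 1;30 14 -62 0 -0.4 0 1;30 14 -62 0 -0.4 0 1;30 14 -62 0 -0.4 0 1;0 70 -62 0 -0.4 0 1;-50 97 -62 0 -0.4 0 1;-50 97 -62 0 -0.4 0 1;-50 97 -62 0 -0.4 0 1;-50 97 -40 0 -0.4 0 1;-50 97 -40 0 -0.4 0 1"}}

```text
time_s: 7.8
eef_pos: [0.4608, -0.1624, 0.0664]
eef_rot: [0.196, 0.103, 0.975, -0.02]
wrist_force: [0.8, -0.3, 0.4]
opening: 0.0
grasp_force: 0.0
```

Run:
```python
from h import *
L=.4
rows((F(-10,122,40),tool(L)),(F(-10,122,29),tool(L)),(F(-10,110,29),tool(L)),(F(-10,84,29),tool(L)))
s=vision.camera("scene");t=vision.camera("top")
a=cv2.resize(s[90:420,200:430],None,fx=1.7,fy=1.7);b=cv2.resize(t[180:370,300:480],None,fx=2.1,fy=2.1)
h=max(a.shape[0],b.shape[0]);c=np.zeros((h,a.shape[1]+b.shape[1],3),np.uint8);c[:a.shape[0],:a.shape[1]]=a;c[:b.shape[0],a.shape[1]:]=b
cv2.imwrite("pics/p2.png",c)
```

```text
t 7.8 tcp fix [-15.9 122.6  66.4] F [ 0.8 -0.3  0.4]
[ 4.8 -0.6 26.7] [ 0.    -0.003 -0.004]
[ 9.  -0.7 36.8] [ 0.    -0.003 -0.004]
[  9.  -12.7  36.8] [ 0.    -0.003 -0.004]
[  8.9 -38.7  36.8] [ 0.    -0.003 -0.004]
```

View pics/p2.png

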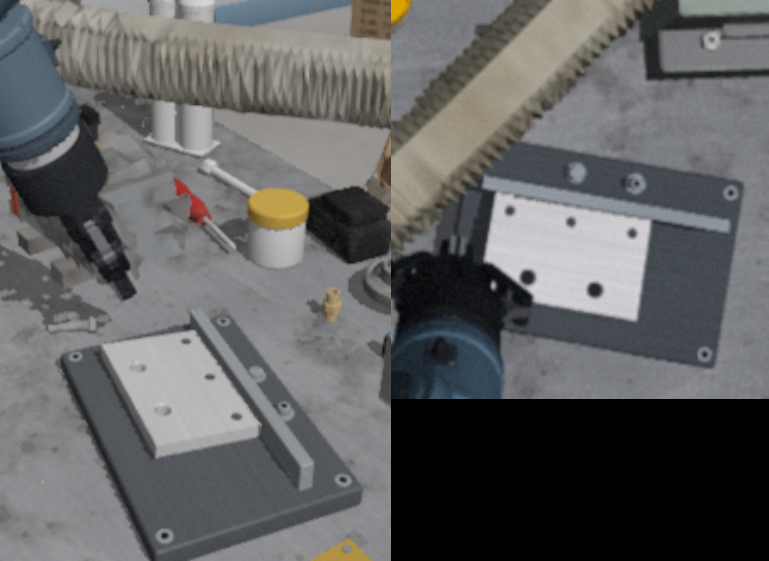

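The tool is leaned clear of the hose, beside the plate's left end. I'll lower it and push slowly.

>>> {"op": "carry_out", "data": {"deltas": "5 -1 27 0 0 0 1;9 -1 36 0 0 0 1;9 -1 36 0 0 0 1;9 -6 36 0 0 0 1;9 -12 36 0 0 0 1;9 -16 36 0 0 0 1;9 -19 36 0 0 0 1;9 -22 36 0 0 0 1;9 -25 36 0 0 0 1;9 -25 36 0 0 0 1"}}

```text
time_s: 9.15
eef_pos: [0.4631, -0.188, 0.0312]
eef_rot: [0.198, 0.102, 0.975, -0.021]
wrist_force: [-0.1, 2.4, 2.3]
opening: -0.002
grasp_force: 1.6
```

Run:
```python
from h import *
L=.4
rows((F(-10,98,29),tool(L)),(F(-10,84,29),tool(L)))
holes()
```

```text
t 9.15 tcp fix [-8.4 98.  31.2] F [-0.1  2.4  2.3]
[ 2.3 -0.   1.4] [-0.    -0.    -0.001]
[  2.3 -14.    1.4] [-0.    -0.    -0.001]
plate rect [[-53.5, 87.7], [34.9, 87.4], [35.3, -53.7], [-52.8, -52.6]]
hole [401.5 318.5] [-33.  -13.3]
hole [418.9 291.4] [ 21.8 -36.6]
hole [389.6 286.3] [21.5 18.3]
hole [360.4 281.1] [21.4 73.2]
```

>>> {"op": "carry_out", "data": {"deltas": "2 -3 1 0 0 0 1;2 -6 1 0 0 0 1;2 -9 1 0 0 0 1;2 -12 1 0 0 0 1;2 -14 1 0 0 0 1;2 -14 1 0 0 0 1"}}

```text
time_s: 9.95
eef_pos: [0.4588, -0.2022, 0.0295]
eef_rot: [0.198, 0.102, 0.975, -0.021]
wrist_force: [-0.9, 0.0, -0.5]
opening: 0.001
grasp_force: 0.0
```

Run:
```python
from h import *
L=.4
rows((F(-10,80,29),tool(L)),)
holes()
```

```text
t 9.95 tcp fix [-9.6 83.3 29.5] F [-0.9  0.  -0.5]
[ 0.5 -3.3  0.3] [-0.001  0.    -0.002]
plate rect [[-56.7, 71.6], [32.4, 73.8], [36.7, -64.7], [-52.2, -66.1]]
hole [408.7 320.3] [-33.8 -26.9]
hole [426. 293.] [ 21.3 -50. ]
hole [396.9 288.3] [20.2  4.4]
hole [367.6 283.7] [18.9 59.1]
```

>>> {"op": "carry_out", "data": {"deltas": "0 5 0 0 0 0 1;-17 5 7 0 0 0 1;-17 5 7 0 0 0 1;-17 0 7 0 0 0 1;-17 -2 7 0 0 0 1;-17 -3 7 0 0 0 1;-17 -4 7 0 0 0 1;-17 -4 7 0 0 0 1"}}

```text
time_s: 11.0
eef_pos: [0.4759, -0.2094, 0.0296]
eef_rot: [0.198, 0.102, 0.975, -0.021]
wrist_force: [0.6, -0.9, -0.1]
opening: -0.001
grasp_force: 0.0
```

Run:
```python
from h import *
L=.4
rows((F(8,78,29),tool(L)),)
holes()
```

```text
t 11.0 tcp fix [ 8.5 79.8 29.6] F [ 0.6 -0.9 -0.1]
[ 0.7 -1.8  0.3] [-0.001 -0.    -0.001]
plate rect [[-56.7, 71.5], [32.4, 73.7], [36.7, -64.7], [-52.2, -66.1]]
hole [408.7 320.3] [-33.8 -26.9]
hole [426. 293.] [ 21.3 -50. ]
hole [396.8 288.5] [19.8  4.6]
hole [367.6 283.7] [18.9 59.1]
```

Run:
```python
from h import *
s=vision.camera("scene");t=vision.camera("top")
a=cv2.resize(s[230:420,225:420],None,fx=2,fy=2,interpolation=cv2.INTER_CUBIC);b=cv2.resize(t[235:365,305:475],None,fx=2.35,fy=2.35,interpolation=cv2.INTER_CUBIC)
h=max(a.shape[0],b.shape[0]);c=np.zeros((h,a.shape[1]+b.shape[1],3),np.uint8);c[:a.shape[0],:a.shape[1]]=a;c[:b.shape[0],a.shape[1]:]=b
cv2.imwrite("pics/p3.png",c)
```

```text
(no output)
```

View pics/p3.png

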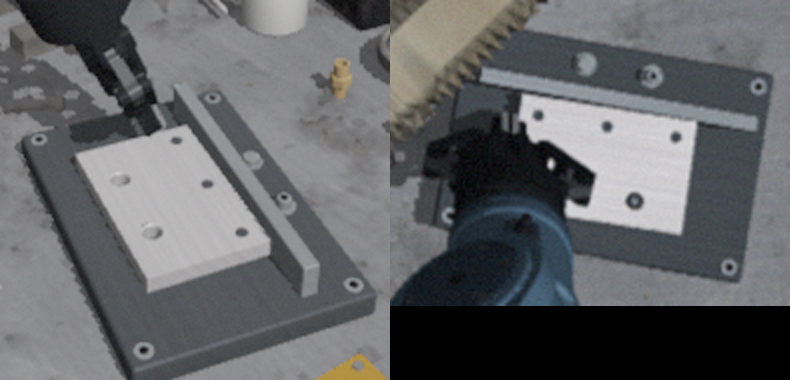

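Run:
```python
from h import *
s=lambda u,v:(225+(u+.5)/2-.5,230+(v+.5)/2-.5)
f=lambda p:(RF.inv().apply(p-C)*1000).round(1)
t=lambda u,v:(305+(u-390+.5)/2.35-.5,235+(v+.5)/2.35-.5)
for n,a,b in(("hR",(408.7,320.3),s(151,231)),("rearR",(426,293),s(241,232)),("rearM",(396.9,288.4),s(207,184)),("rearL",(367.6,283.7),s(175.5,140.5)),("FR",t(683,234),s(148,276)),("BR",t(697,123),s(269,240))):
    p,e=tri(a,b);print(n,f(p),round(e*1000,1), f(onz("top",a,.032)))
print("hL",f(onz("scene",s(120,180),.032)),f(onz("scene",s(120,180),.036)))
```

```text
hR [-34.8 -28.   31.7] 0.9 [-34.3 -28.1  32. ]
rearR [ 21.  -51.4  31.2] 0.5 [ 21.2 -51.4  32. ]
rearM [19.9  3.2 31.2] 0.2 [20.   3.3 32. ]
rearL [18.6 58.5 31.1] 0.6 [18.9 58.5 32. ]
FR [-53.  -69.3  34.4] 0.8 [-52.8 -70.   32. ]
BR [ 34.8 -66.4  32. ] 1.0 [ 35.2 -66.6  32. ]
hL [-36.4  30.   32. ] [-37.9  25.4  36. ]
```

The triangulated heights (about 31–32 mm all over) show the plate has dropped flat over the pins. The fingers can now back off, rise, and go above the centre.

Run:
```python
from h import *
rows((F(5,88,30),tool(.4)),(F(-10,88,80),tool(.4)),(F(-10,0,80),tool()),(F(-10,0,50),tool()))
```

```text
t 11.15 tcp fix [ 8.6 79.9 29.6] F [ 1.  -0.5  1.1]
[ 3.1  8.  -1.8] [-0.    -0.    -0.001]
[ -2.5   8.  -53.7] [-0.    -0.    -0.001]
[ -2.6 -80.  -53.6] [-0.     0.4   -0.001]
[  9.1 -80.  -26. ] [-0.     0.4   -0.001]
```

>>> {"op": "carry_out", "data": {"deltas": "3 8 -2 0 0 0 1;3 8 -2 0 0 0 1;-3 8 -54 0 0 0 1;-3 8 -54 0 0 0 1;-3 -40 -54 0 0.2 0 1;-3 -80 -54 0 0.4 0 1;-3 -80 -54 0 0.4 0 1;-3 -80 -54 0 0.4 0 1;-3 -80 -54 0 0.4 0 1;9 -80 -26 0 0.4 0 1;9 -80 -26 0 0.4 0 1;9 -80 -26 0 0.4 0 1"}}

```text
time_s: 12.65
eef_pos: [0.4413, -0.2834, 0.0507]
eef_rot: [0.0, 0.104, 0.995, -0.0]
wrist_force: [-0.1, -0.2, 0.9]
opening: 0.002
grasp_force: 0.0
```

Run:
```python
from h import *
rows((F(-10,0,32),tool()),)
holes(.032)
```

```text
t 12.65 tcp fix [-10.    0.3  50.7] F [-0.1 -0.2  0.9]
[-0.  -0.3 18.7] [-0.     0.001 -0.001]
plate rect [[-6.6, 72.7], [33.0, 73.1], [34.4, -4.0], [-5.1, -4.3]]
hole [367.5 283.8] [18.7 58.7]
```

Positioned above the plate centre. I'll press down gradually.

>>> {"op": "carry_out", "data": {"deltas": "0 0 10 0 0 0 1;0 0 15 0 0 0 1;0 0 17 0 0 0 1;0 0 18 0 0 0 1;0 0 19 0 0 0 1;0 0 20 0 0 0 1;0 0 20 0 0 0 1;0 0 20 0 0 0 1"}}

```text
time_s: 13.7
eef_pos: [0.4413, -0.2836, 0.032]
eef_rot: [-0.001, 0.104, 0.995, 0.0]
wrist_force: [-8.6, 6.6, 20.8]
opening: 0.002
grasp_force: 10.4
```

>>> {"op": "carry_out", "data": {"deltas": "0 0 0 0 0 0 1;0 0 0 0 0 0 1;0 0 -10 0 0 0 1;0 0 -60 0 0 0 1;0 0 -90 0 0 0 1;50 0 -90 0 0 0 1;100 0 -90 0 0 0 1;100 0 -90 0 0 0 1;100 0 -90 0 0 0 1"}}

```text
time_s: 14.82
eef_pos: [0.3441, -0.2638, 0.1207]
eef_rot: [0.001, 0.105, 0.995, -0.001]
wrist_force: [-0.1, -0.2, -0.2]
opening: -0.0
grasp_force: 0.0
```

Run:
```python
from h import *
rows()
t=holes(.032);s=vision.camera("scene")
a=cv2.resize(s[200:420,225:420],None,fx=2,fy=2,interpolation=cv2.INTER_CUBIC);b=cv2.resize(t[235:365,305:475],None,fx=2.35,fy=2.35,interpolation=cv2.INTER_CUBIC)
h=max(a.shape[0],b.shape[0]);c=np.zeros((h,a.shape[1]+b.shape[1],3),np.uint8);c[:a.shape[0],:a.shape[1]]=a;c[:b.shape[0],a.shape[1]:]=b
cv2.imwrite("pics/p4.png",c)
```

```text
t 14.825 tcp fix [-109.2   -0.6  120.7] F [-0.1 -0.2 -0.2]
plate rect [[-56.9, 71.3], [32.5, 73.5], [36.8, -66.2], [-52.3, -67.6]]
hole [408.6 320.1] [-34.  -27.9]
hole [376.7 315. ] [-35.3  31.9]
hole [426.1 292.9] [ 21.5 -51.5]
hole [396.9 288.4] [20.   3.3]
hole [367.6 283.6] [19.  58.5]
```

View pics/p4.png

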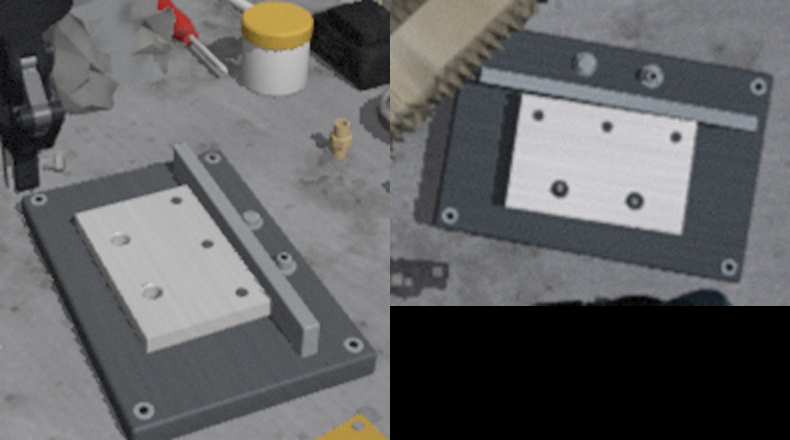

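The pins show inside both holes, the plate lies flat and square (about 0.02 rad), and the bystanders are where they were. I'm handing in.

```bash
python3 -c "
from bench import ctrl
print(ctrl.hand_in())"
```

```text
the job is handed in; nothing more can be done
None
```

The plate is seated flat over both pins, was pressed down with about 20 N, and is left untouched; the job is handed in, but the judge returned no verdict.

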